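Pack two thread spools down the spool tube

TASK

Put the navy spool and then the red spool into the upright clear spool tube, and use the wooden packing rod to push the pair down until they bottom out firmly on the stop inside, feeling for the stop because its height changes and the follower drags on the way. Press firmly but do not ram them, then stand the rod back in its dark wooden holder, and leave the sage spool and the other things alone.

Things in the scene. Friction and masses are not known exactly. Their poses are not given: they have to be found in the camera images.
- tube: Clear plastic spool tube, fixed upright on a grey round base 88 mm across and 10 mm thick; origin at the centre of the underside, z up. The mouth is 150 mm above the underside. Bore 36 mm, outside 42 mm; the last 12 mm flare to 50 mm inside and 56 mm outside.
- tube_floor (a point): Centre of the tube's floor, 10 mm above its underside. Below the follower hides the depth stop, its top 10 to 24 mm above this floor (different each time, not measured). Its rubber buffer meets the navy spool through the follower's hole and yields 1 mm per 3 N beyond the follower's drag: about 13 N on the rod is firm, over 45 N is ramming.
- tube_mouth (a point): Centre of the tube's open mouth, on its axis, 150 mm above its underside. Inside rides an orange follower plate with a hole in its middle; its face starts 68 to 80 mm below this mouth. The navy spool stands on it; it stays where it is pushed and drags with about 5 N all the way down.
- spool_navy: Loose wooden spool of navy thread, standing upright, 29 mm in diameter and 48 mm high, 22 g; origin at the centre of its underside (within 1 mm), z up along its axis. It goes in first, at the bottom.
- spool_red: Loose wooden spool of red thread, standing upright, the same size and origin as the navy one. It goes in second; on the navy one it at first stands 16 to 28 mm proud of the mouth, and sinks below the mouth when packed.
- spool_sage: Loose wooden spool of sage green thread of the same size, a bystander to be left where it is.
- rod: Loose pale wooden packing rod, standing foot down in its holder, 132 mm long, 80 g; origin at the centre of the foot's underside, z up along the rod. Foot 26 mm across and 10 mm high, stem 14 mm, and a round handle 24 mm in diameter from 80 to 126 mm above the origin.
- holder: Dark wooden round holder, fixed; origin at the centre of its underside, z up. Base 72 mm across; a cup 44 mm outside and 36 mm inside (flared at the top to 44 mm) whose rim is 28 mm and whose inner floor is 8 mm above the underside. The rod's foot stands on that floor.
- balm_pot: Round pot of balm, 69 mm across and 41 mm high, loose bystander; origin at the centre of its underside.
- collar_brush: Small purple brush, 30 x 85 x 23 mm, loose bystander; origin at the centre of its underside.
- tape: Roll of cream tape lying flat, 98 mm across and 25 mm high, loose bystander; origin at the centre of its underside.
There are look-alikes about, which are no part of the job. Several things have the shape of the tube; the one meant has the colours described above.

How it is judged (in metres and radians):
On the way, in this order (a step that is already met when the one before it is completed fails the run):
1. The navy spool stands in the tube with the red one on top of it, upright in the bore (horizontal distance between each of spool_navy, spool_red and tube below 0.01 m and z of spool_navy in the frame of tube below 0.09 m and angle between each of spool_navy, spool_red's own z axis and vertical below 0.25 rad and z of spool_red in the frame of tube below 0.138 m), for 0.2 s.
2. With the rod on the red spool (at least 5 N) the navy spool is pressed against the stop's buffer (at least 2 N) (contact force between rod and spool_red above 5 N and contact force between spool_navy and buffer above 2 N), for 0.2 s.
At the end, for the whole second after the job is handed in: Both spools stand in the tube within 10 mm of its axis and 0.25 rad of upright, navy below red, undersides less than 40 and 88 mm above the tube's underside; the rod stands in its holder within 12 mm of its centre, within 6 mm of the cup's floor and 0.25 rad of upright; all at rest (horizontal distance between each of spool_navy, spool_red and tube below 0.01 m and z of spool_navy in the frame of tube below 0.04 m and angle between each of spool_navy, spool_red, rod's own z axis and vertical below 0.25 rad and z of spool_red in the frame of tube below 0.088 m and z of spool_red in the frame of spool_navy above 0.04 m and horizontal distance between rod and holder below 0.012 m and z of rod in the frame of holder below 0.014 m and linear speed of each of rod, spool_red, spool_navy below 0.02 m/s); the robot touches nothing.
It fails at once if The rod rams the red spool with more than 45 N (contact force between rod and spool_red above 45 N).
It fails at once if The sage spool is moved more than 20 mm or tipped over (distance of spool_sage from where it was at the start of the episode above 0.02 m or angle between spool_sage's own z axis and vertical above 0.5 rad).
It fails at once if The balm, the brush or the tape roll is moved more than 20 mm (distance of any of balm_pot, collar_brush, tape from where it was at the start of the episode above 0.02 m).
It also fails if it takes over 72 s, if anything falls off the work surface, if the arm or the gripper's body presses on something with over 40 N, if the wrist force passes 120 N, or if a joint passes its speed limit or range.

ROBOT

A 6-joint arm with a two-finger parallel gripper is mounted at the origin on a cart in front of the work surface, level with it; the furniture and walls round the work are solid. World frame = base frame: x ahead of the robot, y to its left, z up, the work surface at z = 0. Lengths are in mm, angles in rad, forces in N, time in s.
With the tool pointing down it reaches from about 250 to 775 mm from the base axis. Payload 8.9 kg.
Tool frame: the origin (TCP) lies on the centre line of the jaws, within the pads' length; the fingertips stand 22 mm ahead of it and the grasp point (between the pads) lies 3 mm ahead of it; z points along the fingers, y is the line along which they close (so a half turn about z gives the same grasp; the last joint's range is limited). The gripper opens to 85 mm and grips with 20 to 120 N. Pads are 22 mm wide; open, the fingers measure 114 mm over their backs; the gripper's body (76 mm by 85 mm) begins 54 mm behind the grasp point. The pads swing forward as they close: fully open they stand 13 mm farther back than shut.
Start: joints at [-1.489, 0.291, -0.153, 1.127, 0, 1.431], TCP at [114.982, -512.253, 253.305] pointing down, gripper open.
Joint ranges: [-2.52, 2.52], [-0.91, 1.74], [-1.3, 1.37], [-1.96, 2.02], [-1.52, 1.47], [-3.14, 3.14]. Speed limits (rad/s): [2.22, 2.22, 2.79, 3.14, 3.14, 3.14].

INTERFACE

Orientations are given as [roll, pitch, yaw] about the fixed x, y, z axes, in that order (R = Rz(yaw) Ry(pitch) Rx(roll)).
In Python, from station import env, vision gives the robot as it stands.
- The arm moves only by the tool drive_tool, never from a script. Its argument "steps" is one flat list of numbers, 5 for each row, row after row: the opening, from -1 (shut) to 1 (fully open), then the shift along the world's x, y, z in units of 250 mm (1.0 is 250 mm), then the turn about the world's z in units of 120 degrees (1.0 is 120 degrees). A call has 1 to 5 rows; each row is the pose to reach, as a shift and turn from the pose commanded when the call began; what a row does not reach only later rows make up. A row lasts 1/10 s, in which the tool goes at most 50 mm and 8.59 degrees, less where a joint would pass 70% of its speed; a pose out of reach is approached as far as the arm can. A call with a number of a shift or a turn outside -1 to 1 is refused whole. A call with a gripper value outside its range is refused whole. The fingers move at their own pace and stop on an object; the grip force is fixed at half the most. Time passes only in rows, so rows that repeat a pose let the fingers close. It gives the time, the measured TCP pose, the force, the opening and the grip force at its end, in the units of the state.
- env.state(): the state, without advancing time (a new reading comes with each control period).
- vision.get_image(name): name is "scene" or "top"; returns the picture (480x640x3 uint8, red, green, blue); there is no depth.
- vision.camera_model(name): a dict with "fovy" (degrees; the focal length in pixels is half the picture's height over the tangent of half this angle, whatever the lens; pixels are square), "cx", "cy" (the principal point, pixels), "rvec" (rotation vector, rad) and "tvec" (3), from world to camera coordinates, as OpenCV has them. Camera axes: x right, y down, z forward; pixel columns grow to the right and rows downward; lengths in mm; the calibration is good to about 2 mm. A picture is of the moment at which its call begins. camera_model takes no time and is no camera call.
- env.hand_in(): hands the job in; it is judged then, once.
The state is a dict: "clock": time; "joints": joint angles; "dq": joint speeds; "tau": joint torques, N m; "ee_pos": TCP position; "eef_rot": TCP orientation; "ft_force": force on the tool from outside, world axes, zero at the start; "wrist_torque": the same for the moment, N m; "grip_width": finger opening in mm; "grasp_force": force on a finger pad.
Only numpy, scipy, OpenCV 4.12 (cv2) and the standard library are available. Lean on these libraries where they do the work, as an engineer would, in place of code of your own. Each camera call takes 0.05 s, during which the arm holds its last target. There are 200 camera calls.

## Working session

There is one attempt and no reset: what is moved stays moved. The work goes in short steps, Python scripts to look and compute and a tool call to move; the robot and the scene stay as the last step left them, time stands still between calls to the robot, and variables do not carry over. Pictures are saved under pics/ and viewed, at most 10 in all, crops included, and the job is handed in when it is done.

Besides the shell and the picture viewer there is one more tool, called in YAML: its name, and indented under it one key for each argument. drive_tool: Moves the arm, as the interface text tells. Its arguments: {"type":"object","properties":{"steps":{"type":"array"}},"required":["steps"]}

```bash
mkdir -p pics; cat > h.py <<'E'
import numpy as np, cv2
from station import env, vision
def snap(n,f):
    im=vision.get_image(n); cv2.imwrite(f'pics/{f}.png',im[:,:,::-1]); return im
def ray(n,u,v,z):
    c=vision.camera_model(n); f=240/np.tan(np.radians(c['fovy'])/2)
    R=cv2.Rodrigues(np.array(c['rvec'],float))[0]; t=np.array(c['tvec'],float).ravel()
    d=R.T@np.array([(u-c['cx'])/f,(v-c['cy'])/f,1]); o=-R.T@t
    return o+d*(z-o[2])/d[2]
def proj(n,p):
    c=vision.camera_model(n); f=240/np.tan(np.radians(c['fovy'])/2)
    R=cv2.Rodrigues(np.array(c['rvec'],float))[0]; q=R@np.array(p,float)+np.array(c['tvec'],float).ravel()
    return q[:2]/q[2]*f+[c['cx'],c['cy']]
E
python3 - <<'E'
from h import *
a=snap('scene','s0');b=snap('top','t0')
for n in('scene','top'):
    c=vision.camera_model(n);print(c, ray(n,320,240,0))
print(env.state())
E
```

```text
{'fovy': 49.34017827323758, 'cx': 323.0403754443035, 'cy': 245.59305433433138, 'rvec': array([ 0.63989836, -2.2992859 ,  1.50803676]), 'tvec': array([ 479.21586308,  186.89633513, 1313.34496154])} [ 7.04185706e+02 -2.05740237e+02 -1.13686838e-13]
{'fovy': 49.66984925426527, 'cx': 326.32845503809307, 'cy': 233.80934734067583, 'rvec': array([ 2.17771787, -2.13215713,  0.1370565 ]), 'tvec': array([  31.4116426 ,  534.12866125, 1328.92989204])} [520.57973731  59.43724517   0.        ]
{'clock': 0.1, 'joints': array([-1.48930293e+00,  2.91219473e-01, -1.54000138e-01,  1.12672708e+00,
       -1.15372120e-05,  1.43148776e+00]), 'dq': array([ 1.43496631e-03, -9.54078247e-04,  2.88422764e-03, -3.45349434e-05,
        7.08445827e-04,  6.22552191e-04]), 'tau': array([ 8.43919097e-04, -5.37977922e+01,  3.31919146e+01,  9.37958976e-03,
       -2.49109589e-04,  7.50339524e-06]), 'ee_pos': array([ 114.94829756, -511.89984987,  252.81097872]), 'eef_rot': array([-3.14045183e+00, -1.48312535e-04,  2.20801884e-01]), 'ft_force': array([ 0.07737475, -0.10017651, -0.20205621]), 'wrist_torque': array([-0.0229417 , -0.01201938, -0.00904114]), 'grasp_force': 0.0, 'grip_width': 85.04819022440464}
```

View pics/s0.png

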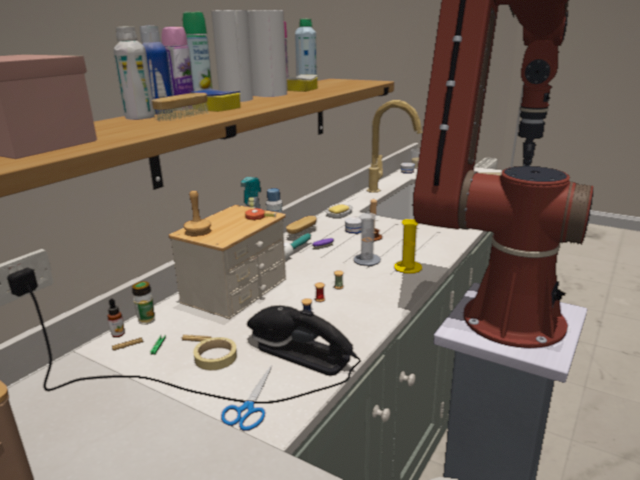

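View pics/t0.png

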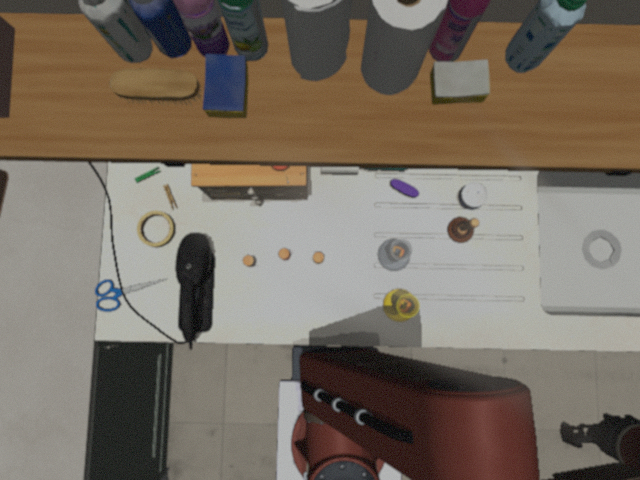

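The scene view shows the spools in a row, navy (307,305), red (320,291) and sage (339,278). In the top view they are at (249,261), (285,254) and (319,257). There are two tube candidates in the top view: grey/clear at (395,253) and yellow at (401,304). The clear one on a grey base fits the description. There are also two rod/holder candidates: a dark holder on the counter at top (461,229), and a pale one on the cabinet at scene (197,215). The dark one fits. I'll confirm both in an enlarged crop.

```bash
python3 - <<'E'
from h import *
t=cv2.imread('pics/t0.png');s=cv2.imread('pics/s0.png')
A=cv2.resize(t[205:330,235:495],None,fx=3,fy=3,interpolation=2)[:, :780]
cv2.imwrite('pics/c1.png',A)
B=cv2.resize(s[185:315,290:430],None,fx=4.5,fy=4.5,interpolation=2);cv2.imwrite('pics/c2.png',B)
hsv=cv2.cvtColor(t,cv2.COLOR_BGR2HSV)
m=cv2.inRange(hsv,(5,60,120),(22,200,255)); m[:200]=0;m[330:]=0;m[:,:230]=0
n,l,st,ce=cv2.connectedComponentsWithStats(m)
for i in range(1,n):
    if st[i,4]>15: print(st[i],ce[i].round(1),ray('top',*ce[i],48).round(1))
E
```

```text
[471 219   8   8  53] [474.4 222.3] [ 570.  -342.9   48. ]
[458 229   8   5  21] [461.6 231.4] [ 545.4 -309.2   48. ]
[393 246  12  11  62] [399.2 250.2] [ 492.7 -147.    48. ]
[279 248  11  12  94] [283.8 253.2] [478.6 151.7  48. ]
[313 252  11  11  95] [318. 257.] [470.8  62.9  48. ]
[243 255  11  11  94] [247.9 260.1] [458.8 243.8  48. ]
[399 297  12  12  64] [404.9 302.2] [ 359.4 -162.    48. ]
```

View pics/c1.png

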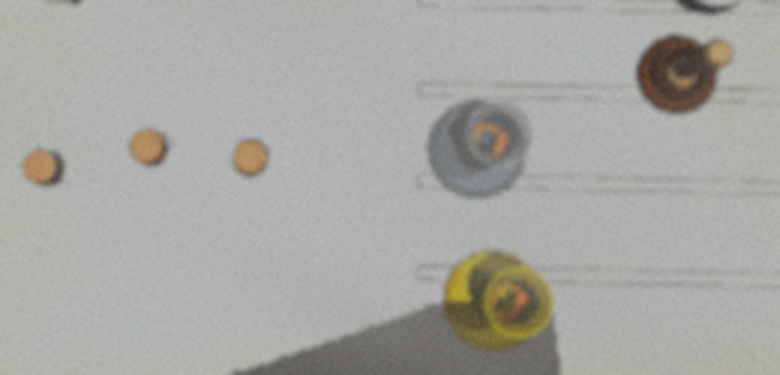

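View pics/c2.png

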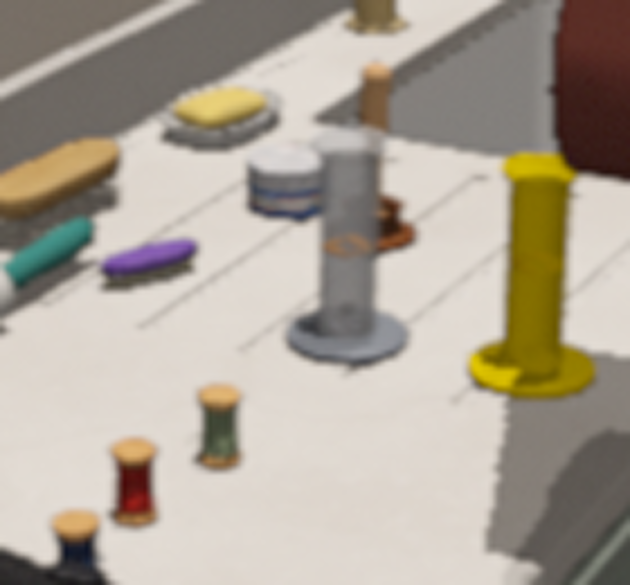

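The crops confirm it. The clear grey tube with the orange follower is at top (395,253); the yellow one is a look-alike. The dark brown holder with the pale rod is at top (461,229). The spool order from left in the top view is navy, red, sage.

```bash
python3 - <<'E'
from h import *
t=cv2.imread('pics/t0.png');s=cv2.imread('pics/s0.png')
hsv=cv2.cvtColor(t,cv2.COLOR_BGR2HSV)
# grey base: darker than counter
g=t.astype(int).mean(2); sub=(slice(232,276),slice(370,418))
m=(g[sub]<165).astype('uint8')
cs=max(cv2.findContours(m,0,2)[0],key=cv2.contourArea)
p=cs[:,0]+[370,232]; print('sil',p.min(0),p.max(0), g[236:240,372:376].mean(), g[262,384])
# base circle: contour points on left/bottom side (u<390 or v>262)
q=p[(p[:,0]<386)|(p[:,1]>262)].astype(float)
W=np.array([ray('top',*x,10)[:2] for x in q])
A=np.c_[2*W,np.ones(len(W))]; x=np.linalg.lstsq(A,(W**2).sum(1),rcond=None)[0]
print('base c',x[:2],'R',np.sqrt(x[2]+x[:2]@x[:2]))
# flare rim: right/top side, z=150
q=p[(p[:,0]>402)&(p[:,1]<254)].astype(float)
W=np.array([ray('top',*x,150)[:2] for x in q]);A=np.c_[2*W,np.ones(len(W))]; x=np.linalg.lstsq(A,(W**2).sum(1),rcond=None)[0]
print('rim c',x[:2],'R',np.sqrt(x[2]+x[:2]@x[:2]))
print('rod top',ray('top',474.6,222.3,138))
m=cv2.inRange(hsv,(0,60,0),(20,255,140)); m[:212]=0;m[245:]=0;m[:,:445]=0;m[:,480:]=0
c=max(cv2.findContours(m,0,2)[0],key=cv2.contourArea)
(u,v),r=cv2.minEnclosingCircle(c); print('holder',u,v,r,ray('top',u,v,6), 'rpx', r*1330/(240/np.tan(np.radians(49.67)/2)))
# scene: spool tops, tube silhouette
hs=cv2.cvtColor(s,cv2.COLOR_BGR2HSV)
m=cv2.inRange(hs,(5,70,120),(22,220,255)); n,l,st,ce=cv2.connectedComponentsWithStats(m)
for i in range(1,n):
    if 300<ce[i][0]<400 and ce[i][1]>190 and st[i,4]>8: print(st[i],ce[i],ray('scene',*ce[i],48).round(1))
for P in [(471,63,48),(478.6,151.7,48),(458.8,243.8,48)]: print(proj('scene',P))
E
```

```text
sil [376 237] [416 271] 172.3125 125.0
base c [ 486.29597004 -140.46169621] R 47.689903315393416
rim c [ 491.6618226  -141.36961135] R 20.735316446764905
rod top [ 555.88999457 -317.7328291   138.        ]
holder 461.03570556640625 228.6857147216797 13.239662170410156 [ 558.50497784 -318.8414593     6.        ] rpx 33.9560080224463
[371 199   6   4  21] [373.42857143 200.71428571] [ 672.4 -551.9   48. ]
[329 207  20   7  36] [337.13888889 210.41666667] [ 739.3 -384.3   48. ]
[374 206   2   6   9] [374.66666667 208.44444444] [ 626.6 -471.6   48. ]
[286 215  30  16 241] [300.56846473 222.57261411] [ 787.1 -210.7   48. ]
[374 234   8   6  18] [378.33333333 237.16666667] [ 488.1 -221.9   48. ]
[367 237   5   4  12] [369.41666667 238.41666667] [ 508.6 -198.2   48. ]
[362 238   5   4  15] [364.06666667 239.53333333] [ 519.3 -181.4   48. ]
[334 271   9   5  37] [338.16216216 272.81081081] [469.2  70.5  48. ]
[315 282  10   6  46] [319.30434783 284.86956522] [476.2 158.9  48. ]
[335 286   8   3  16] [338.5625 287.25  ] [424.4 145.   48. ]
[302 299  10   6  49] [306.46938776 301.18367347] [456.9 250.7  48. ]
[316 298   9   4  24] [320.16666667 299.75      ] [430.7 227.1  48. ]
[338.94545422 271.65561819]
[319.98199422 283.59666461]
[307.33240742 299.84544722]
```

drive_tool:
  steps: [1, 0.74, 0.45, 0, -0.105, 1, 0.74, 0.45, 0, -0.105, 1, 0.74, 0.45, 0, -0.105, 1, 0.74, 0.45, 0, -0.105, 1, 0.74, 0.45, 0, -0.105]

```text
clock: 0.6
ee_pos: [302.6, -397.2, 253.1]
eef_rot: [-3.141, -0.0, 0.004]
ft_force: [-0.2, 0.1, -0.2]
grip_width: 85.3
grasp_force: 0.0
```

drive_tool:
  steps: [1, 0.6, 0.76, 0, 0, 1, 0.6, 0.76, 0, 0, 1, 0.6, 0.76, 0, 0, 1, 0.6, 0.76, 0, 0, 1, 0.6, 0.76, 0, 0]

```text
clock: 1.1
ee_pos: [451.0, -207.5, 253.2]
eef_rot: [-3.141, 0.0, 0.002]
ft_force: [0.7, -1.1, -0.2]
grip_width: 85.2
grasp_force: 0.0
```

drive_tool:
  steps: [1, 0, 1, 0, 0, 1, 0, 1, 0, 0, 1, 0, 1, 0, 0, 1, 0, 1, 0, 0, 1, 0, 1, 0, 0]

```text
clock: 1.6
ee_pos: [449.4, 42.2, 253.2]
eef_rot: [3.142, 0.0, 0.001]
ft_force: [1.2, -0.4, 0.9]
grip_width: 85.5
grasp_force: 0.0
```

drive_tool:
  steps: [1, 0.033, 0.82, 0, 0, 1, 0.033, 0.82, 0, 0, 1, 0.033, 0.82, 0, 0, 1, 0.033, 0.82, 0, 0, 1, 0.033, 0.82, -0.2, 0]

```text
clock: 2.1
ee_pos: [464.7, 111.9, 236.9]
eef_rot: [-3.103, -0.002, 0.059]
ft_force: [0.1, -0.7, -0.4]
grip_width: 85.7
grasp_force: 0.0
```

drive_tool:
  steps: [0.3, 0, 0, -0.2, 0, 0.3, 0, 0, -0.3, 0, 0.3, 0, 0, -0.3, 0]

```text
clock: 2.4
ee_pos: [460.7, 111.1, 157.8]
eef_rot: [-3.103, 0.007, 0.058]
ft_force: [0.1, -0.3, -0.3]
grip_width: 55.8
grasp_force: 0.0
```

```bash
python3 - <<'E'
from h import *
a=snap('scene','s1');b=snap('top','t1')
A=cv2.resize(a[200:340,260:400,::-1],(560,560),interpolation=2)
B=cv2.resize(b[200:340,210:270,::-1],(240,560),interpolation=2)
cv2.imwrite('pics/c3.png',np.hstack([A,B]));print(env.state()['ee_pos'])
E
```

```text
[463.25194252 111.66558321 161.22380521]
```

View pics/c3.png

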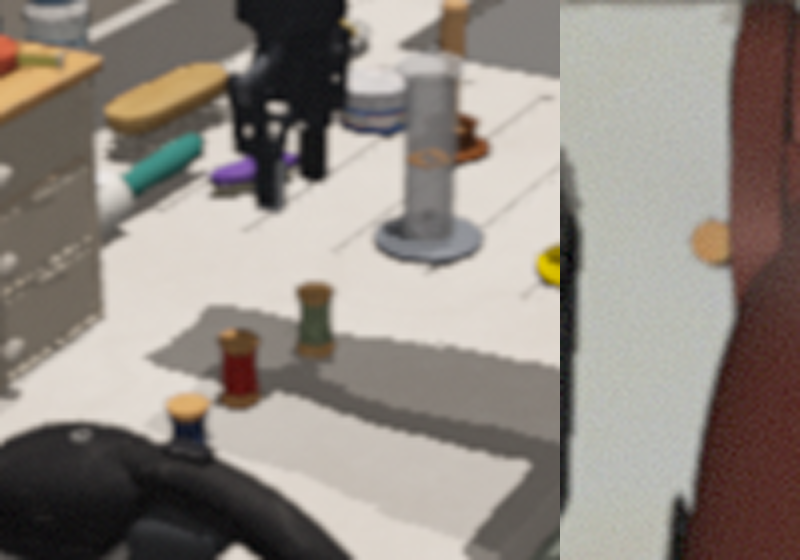

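The crop shows the gripper stalled near y=112, above and between the red spool and the tube, and nothing has been disturbed. A joint must be near its range limit, so I'll check the joints.

```bash
python3 - <<'E'
from h import *
s=env.state();print(s['joints'].round(3),s['eef_rot'],s['clock'])
E
```

```text
[ 0.058  0.275 -0.436  0.862  0.039  3.141] [-3.10264197e+00  1.58685131e-03  5.87490431e-02] 2.5
```

drive_tool:
  steps: [0.3, 0, 0, 0, 0.6, 0.3, 0, 0, 0, 0.6, 0.3, 0, 0, 0, 0.6, 0.3, 0, 0, 0, 0.6, 0.3, 0, 0, 0, 0.6]

```text
clock: 3.0
ee_pos: [464.5, 112.2, 162.9]
eef_rot: [-3.105, -0.001, 0.816]
ft_force: [-0.3, -0.1, 0.2]
grip_width: 55.6
grasp_force: 0.0
```

drive_tool:
  steps: [0.3, -0.022, 0.535, 0, 0.36, 0.3, -0.022, 0.535, 0, 0.36, 0.3, -0.022, 0.535, 0, 0.36, 0.3, -0.022, 0.535, -0.1, 0.36, 0.3, -0.022, 0.535, -0.1, 0.36]

```text
clock: 3.5
ee_pos: [457.5, 247.1, 135.6]
eef_rot: [-3.102, 0.001, 1.568]
ft_force: [-0.3, 0.0, 0.5]
grip_width: 55.5
grasp_force: 0.0
```

drive_tool:
  steps: [0.3, 0, 0, 0, 0, 0.3, 0, 0, 0, 0]

```text
clock: 3.7
ee_pos: [458.7, 246.5, 137.3]
eef_rot: [-3.105, 0.0, 1.556]
ft_force: [0.2, -0.2, -0.8]
grip_width: 55.5
grasp_force: 0.0
```

```bash
python3 - <<'E'
from h import *
a=snap('scene','s2')
A=cv2.resize(a[230:340,260:400,::-1],(700,550),interpolation=2)
cv2.imwrite('pics/c4.png',A);s=env.state();print(s['ee_pos'],s['eef_rot'],s['joints'])
E
```

```text
[458.56507591 246.38866182 137.17788765] [-3.10475832e+00  3.40397797e-04  1.55594978e+00] [ 0.34512389  0.40266832 -0.3155275   0.88719572  0.01265381  1.93055413]
```

View pics/c4.png

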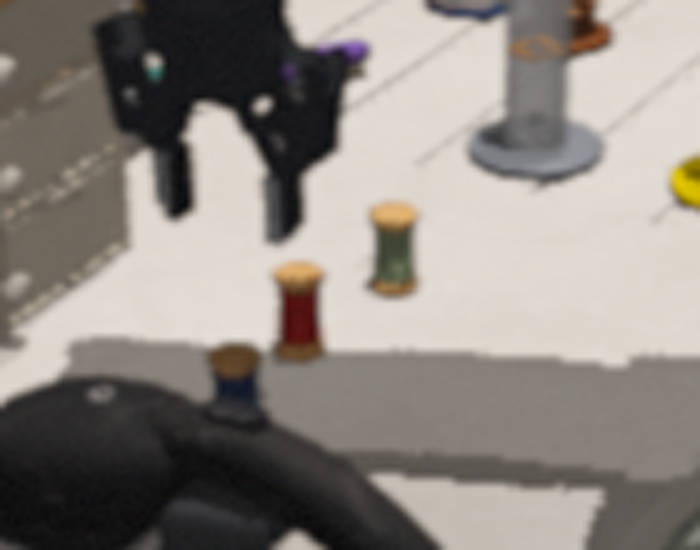

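The gripper straddles the line above navy: the fingertips centre at about image (306,275) and the navy top is at (307,300). I'll descend and grip.

drive_tool:
  steps: [0.3, 0, 0, -0.16, 0, 0.3, 0, 0, -0.325, 0, 0.3, 0, 0, -0.325, 0, -1, 0, 0, -0.325, 0, -1, 0, 0, -0.325, 0]

```text
clock: 4.25
ee_pos: [459.0, 246.8, 56.7]
eef_rot: [-3.105, 0.0, 1.56]
ft_force: [1.2, -0.3, 5.6]
grip_width: 27.7
grasp_force: 33.5
```

drive_tool:
  steps: [-1, 0, 0, 0, 0, -1, 0, 0, 0, 0, -1, 0, 0, 0, 0, -1, 0, 0, 0, 0]

```text
clock: 4.65
ee_pos: [459.0, 246.9, 56.7]
eef_rot: [-3.106, -0.0, 1.56]
ft_force: [0.1, -1.5, 8.0]
grip_width: 26.7
grasp_force: 58.8
```

drive_tool:
  steps: [-1, 0, 0, 0.2, 0, -1, 0, 0, 0.4, 0, -1, 0, 0, 0.6, 0, -1, 0, 0, 0.74, 0, -1, 0, -0.1, 0.74, 0]

```text
clock: 5.15
ee_pos: [460.2, 223.7, 246.1]
eef_rot: [-3.113, -0.003, 1.563]
ft_force: [0.3, -0.9, -0.4]
grip_width: 26.7
grasp_force: 59.3
```

drive_tool:
  steps: [-1, 0.06, -0.8, 0, 0, -1, 0.06, -0.8, 0, 0, -1, 0.06, -0.8, 0, 0, -1, 0.06, -0.8, 0, 0, -1, 0.06, -0.8, 0, 0]

```text
clock: 5.65
ee_pos: [473.2, 16.3, 241.0]
eef_rot: [-3.105, 0.003, 1.555]
ft_force: [-0.3, 0.6, 0.2]
grip_width: 26.4
grasp_force: 59.3
```

drive_tool:
  steps: [-1, 0.06, -0.65, 0, 0, -1, 0.06, -0.65, 0, 0, -1, 0.06, -0.65, 0, 0, -1, 0.06, -0.65, 0, 0, -1, 0.06, -0.65, 0, 0]

```text
clock: 6.15
ee_pos: [487.7, -142.7, 240.4]
eef_rot: [-3.104, 0.002, 1.558]
ft_force: [0.4, 0.7, -0.3]
grip_width: 26.3
grasp_force: 59.3
```

```bash
python3 - <<'E'
from h import *
a=snap('scene','s3')
A=cv2.resize(a[170:290,300:440,::-1],(700,600),interpolation=2)
cv2.imwrite('pics/c5.png',A);s=env.state();print(s['ee_pos'],s['eef_rot'],s['grip_width'])
for P in [(489,-141,150),(489,-141,10),(489,-141,172),(489,-141,220),(489,-131,150),(499,-141,150)]: print(P,((proj('scene',P)-[300,170])*5).round())
E
```

```text
[ 487.43548158 -141.19070267  240.23295934] [-3.10336262e+00  1.05844974e-03  1.55923285e+00] 26.51557967911137
(489, -141, 150) [336. 225.]
(489, -141, 10) [332. 433.]
(489, -141, 172) [336. 192.]
(489, -141, 220) [337. 116.]
(489, -131, 150) [328. 230.]
(499, -141, 150) [321. 223.]
```

View pics/c5.png

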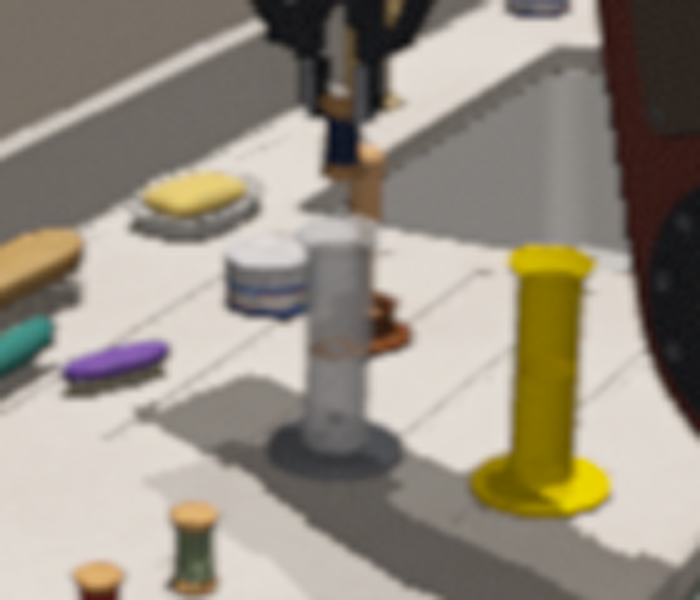

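```bash
python3 - <<'E'
from h import *
print('base left edge',ray('top',375.5,254,10)[1]-44,'base bottom',ray('top',394,271.5,10)[0]+44)
print('rim right',ray('top',411,250,150)[1]+28,'rim max right416',ray('top',416.5,250,150)[1]+28,'rim top',ray('top',400,236.5,150)[0]-28)
a=cv2.imread('pics/t0.png')
print(a[252,370:420].mean(1).round().astype(int)); print(a[230:276,394].mean(1).round().astype(int)); print(a[228:276,400].mean(1).round().astype(int))
s=cv2.imread('pics/s3.png')
print('scene row base',s[259,345:390].mean(1).round().astype(int)); print('rim row',s[216,350:385].mean(1).round().astype(int))
print('spool row',s[200,355:382].mean(1).round().astype(int))
E
```

```text
base left edge -133.27736491965234 base bottom 483.53288961504126
rim right -133.02033513315027 rim max right416 -146.18539197717925 rim top 487.7012854849751
[175 173 174 173 177 175 167 149 128 115 119 121 124 125 123 119 106  92
  96 101 113 119 125 121 113 112 109 111 101 103 117 126 131 124 110 104
 106 113 119 128 132 149 169 179 175 178 174 177 176 176]
[176 173 166 169 173 178 176 158 137 119 119 128 136 128 122 123 128 130
 133 131 133 124 113 111 115 120 122 122 110 102 104 108 126 131 138 140
 138 139 129 119 129 159 169 177 172 178]
[174 174 176 174 165 158 165 174 171 166 165 150 133 124 117 106 103 102
 111 119 124 117 109 112 117 120 129 126 117 118 118 125 136 137 139 138
 136 139 130 126 127 134 156 173 177 172 173 172]
scene row base [ 93  92  95  97  98  99 101  93  77  59  54  57  55  55  56  58  65  76
  85  90  93  96  97  98  97  94  87  77  78  80  81  81  80  80  88 125
 170 200 214 219 219 219 218 218 218]
rim row [216 216 215 213 208 202 202 204 200 192 189 193 195 197 197 198 197 197
 196 193 185 169 153 149 156 179 198 206 205 195 174 159 155 156 149]
spool row [219 219 220 219 219 218 218 215 196 142  67  26  25  28  25  29  74 136
 168 171 167 159 135 110  98  96  99]
```

The crop shows navy held above the clear tube. The spool bottom is at about crop (342,173) and the tube rim at about (340,231). With the base edges re-measured, the tube is at about (484,-136), so I'll correct by -2.5 mm in x and +8 mm in y, then insert.

drive_tool:
  steps: [-1, -0.01, 0.032, 0, 0, -1, -0.01, 0.032, 0, 0, -1, -0.01, 0.032, -0.05, 0, -1, -0.01, 0.032, -0.1, 0, -1, -0.01, 0.032, -0.15, 0]

```text
clock: 6.7
ee_pos: [484.9, -131.6, 201.9]
eef_rot: [-3.103, 0.001, 1.563]
ft_force: [0.6, -0.2, -0.7]
grip_width: 26.5
grasp_force: 59.3
```

drive_tool:
  steps: [-1, 0, 0, -0.02, 0, -1, 0, 0, -0.04, 0, -1, 0, 0, -0.06, 0, -1, 0, 0, -0.06, 0]

```text
clock: 7.1
ee_pos: [484.7, -132.6, 186.7]
eef_rot: [-3.102, 0.001, 1.562]
ft_force: [0.5, -0.3, -1.1]
grip_width: 26.6
grasp_force: 59.3
```

drive_tool:
  steps: [-1, 0, 0, -0.036, 0, -1, 0, 0, -0.036, 0, 0.3, 0, 0, -0.036, 0, 0.3, 0, 0, -0.036, 0, 0.3, 0, 0, -0.036, 0]

```text
clock: 7.6
ee_pos: [485.0, -133.1, 178.2]
eef_rot: [-3.103, 0.001, 1.561]
ft_force: [-0.3, -0.0, -0.4]
grip_width: 55.4
grasp_force: 0.0
```

drive_tool:
  steps: [0.3, 0, 0, 0.1, 0, 0.3, 0, 0, 0.2, 0, 0.3, 0, 0, 0.26, 0, 0.3, 0, 0, 0.26, 0]

```text
clock: 8.0
ee_pos: [486.0, -133.5, 245.0]
eef_rot: [-3.106, 0.003, 1.561]
ft_force: [0.3, -0.4, -0.4]
grip_width: 55.8
grasp_force: 0.0
```

```bash
python3 - <<'E'
from h import *
a=snap('scene','s4')
A=cv2.resize(a[190:310,290:430,::-1],(700,600),interpolation=2)
cv2.imwrite('pics/c6.png',A);s=env.state();print(s['ee_pos'],s['eef_rot'],s['grip_width'])
E
```

```text
[ 485.40581479 -133.26871503  243.63827497] [-3.10423566e+00  1.85648041e-03  1.56101127e+00] 55.58176918042959
```

View pics/c6.png

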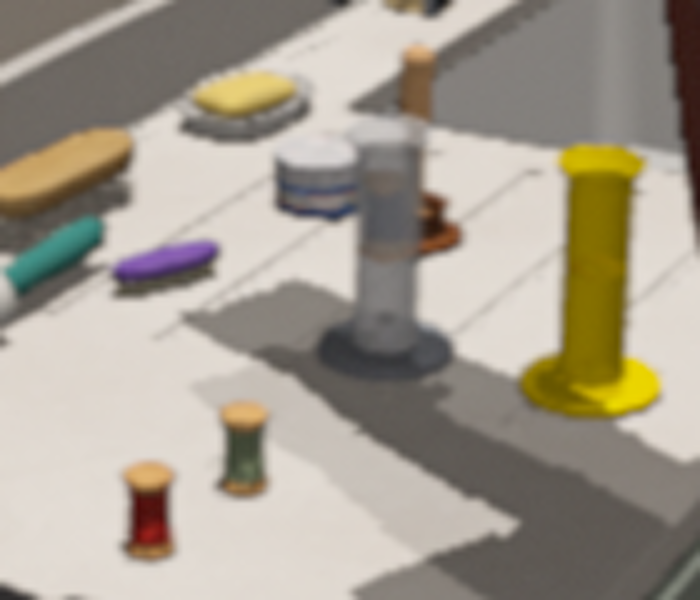

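Navy is upright in the tube on the follower. Next is red.

drive_tool:
  steps: [0.3, -0.012, 0.6, 0, 0, 0.3, -0.012, 0.6, 0, 0, 0.3, -0.012, 0.6, 0, 0, 0.3, -0.012, 0.6, 0, 0]

```text
clock: 8.45
ee_pos: [480.5, 21.9, 241.9]
eef_rot: [-3.1, -0.001, 1.567]
ft_force: [0.3, -0.9, 0.1]
grip_width: 55.1
grasp_force: 0.0
```

drive_tool:
  steps: [0.3, -0.012, 0.548, 0, 0, 0.3, -0.012, 0.548, 0, 0, 0.3, -0.012, 0.548, 0, 0, 0.3, -0.012, 0.548, -0.1, 0, 0.3, -0.012, 0.548, -0.25, 0]

```text
clock: 8.95
ee_pos: [479.8, 155.1, 180.2]
eef_rot: [-3.105, 0.001, 1.563]
ft_force: [0.0, -0.5, -0.9]
grip_width: 55.5
grasp_force: 0.0
```

drive_tool:
  steps: [0.3, 0, 0, -0.1, 0, 0.3, 0, 0, -0.2, 0, 0.3, 0, 0, -0.2, 0]

```text
clock: 9.25
ee_pos: [476.2, 153.2, 127.0]
eef_rot: [-3.096, 0.002, 1.561]
ft_force: [0.2, 0.4, -0.5]
grip_width: 55.6
grasp_force: 0.0
```

drive_tool:
  steps: [0.3, 0, 0, -0.15, 0, 0.3, 0, 0, -0.298, 0, 0.3, 0, 0, -0.298, 0, -1, 0, 0, -0.298, 0, -1, 0, 0, -0.298, 0]

```text
clock: 9.75
ee_pos: [480.2, 154.1, 57.9]
eef_rot: [-3.105, 0.001, 1.561]
ft_force: [-2.4, 0.7, 11.0]
grip_width: 26.9
grasp_force: 31.4
```

drive_tool:
  steps: [-1, 0, 0, 0, 0, -1, 0, 0, 0, 0, -1, 0, 0, 0, 0, -1, 0, 0, 0, 0]

```text
clock: 10.15
ee_pos: [480.2, 154.1, 58.1]
eef_rot: [-3.106, 0.001, 1.561]
ft_force: [-1.8, 0.1, 8.2]
grip_width: 26.3
grasp_force: 59.0
```

drive_tool:
  steps: [-1, 0, 0, 0.2, 0, -1, 0, 0, 0.4, 0, -1, 0, 0, 0.6, 0, -1, 0, 0, 0.76, 0, -1, 0, -0.1, 0.8, 0]

```text
clock: 10.65
ee_pos: [481.1, 130.6, 262.2]
eef_rot: [-3.112, -0.001, 1.564]
ft_force: [0.5, -0.1, -0.8]
grip_width: 26.1
grasp_force: 59.2
```

drive_tool:
  steps: [-1, 0.011, -0.55, 0, 0, -1, 0.011, -0.55, 0, 0, -1, 0.011, -0.55, 0, 0, -1, 0.011, -0.55, 0, 0]

```text
clock: 11.05
ee_pos: [482.1, -12.4, 257.6]
eef_rot: [-3.105, 0.003, 1.557]
ft_force: [-0.0, 1.1, -0.9]
grip_width: 26.5
grasp_force: 59.2
```

drive_tool:
  steps: [-1, 0.011, -0.5, 0, 0, -1, 0.011, -0.5, 0, 0, -1, 0.011, -0.5, 0, 0, -1, 0.011, -0.5, 0, 0, -1, 0.011, -0.5, -0.08, 0]

```text
clock: 11.55
ee_pos: [485.9, -134.2, 238.6]
eef_rot: [-3.108, 0.003, 1.56]
ft_force: [0.4, 0.1, -0.7]
grip_width: 26.4
grasp_force: 59.2
```

drive_tool:
  steps: [-1, 0, 0, 0, 0, -1, 0, 0, 0, 0]

```text
clock: 11.75
ee_pos: [484.3, -132.6, 236.7]
eef_rot: [-3.102, 0.001, 1.562]
ft_force: [0.3, 0.2, 0.3]
grip_width: 26.4
grasp_force: 59.2
```

drive_tool:
  steps: [-1, 0, 0, -0.06, 0, -1, 0, 0, -0.12, 0, -1, 0, 0, -0.15, 0, -1, 0, 0, -0.17, 0, -1, 0, 0, -0.17, 0]

```text
clock: 12.25
ee_pos: [484.8, -133.5, 194.0]
eef_rot: [-3.103, 0.002, 1.561]
ft_force: [0.4, -1.0, -0.1]
grip_width: 26.1
grasp_force: 59.3
```

drive_tool:
  steps: [-1, 0, 0, -0.016, 0, -1, 0, 0, -0.016, 0]

```text
clock: 12.45
ee_pos: [484.7, -133.6, 189.6]
eef_rot: [-3.103, 0.001, 1.561]
ft_force: [1.0, -1.1, -1.2]
grip_width: 26.3
grasp_force: 59.3
```

drive_tool:
  steps: [-1, 0, 0, -0.012, 0, -1, 0, 0, -0.024, 0, -1, 0, 0, -0.024, 0]

```text
clock: 12.75
ee_pos: [484.4, -133.6, 183.2]
eef_rot: [-3.102, 0.001, 1.561]
ft_force: [1.3, -1.3, -1.5]
grip_width: 26.1
grasp_force: 59.3
```

drive_tool:
  steps: [0.3, 0, 0, 0, 0, 0.3, 0, 0, 0, 0, 0.3, 0, 0, 0, 0, 0.3, 0, 0, 0, 0]

```text
clock: 13.15
ee_pos: [484.2, -133.4, 183.5]
eef_rot: [-3.102, 0.001, 1.561]
ft_force: [0.0, -0.6, -0.4]
grip_width: 55.7
grasp_force: 0.0
```

drive_tool:
  steps: [0.3, 0, 0, 0.1, 0, 0.3, 0, 0, 0.2, 0, 0.3, 0, 0, 0.26, 0, 0.3, 0, 0, 0.26, 0]

```text
clock: 13.55
ee_pos: [485.4, -133.9, 250.4]
eef_rot: [-3.106, 0.002, 1.561]
ft_force: [0.4, -0.6, 0.0]
grip_width: 55.6
grasp_force: 0.0
```

```bash
python3 - <<'E'
from h import *
a=snap('scene','s5'); b=snap('top','t5')
A=cv2.resize(a[180:280,330:430,::-1],(500,500),interpolation=2)
B=cv2.resize(b[200:280,430:490,::-1],(300,500),interpolation=2)
cv2.imwrite('pics/c7.png',np.hstack([A,B]));s=env.state();print(s['ee_pos'],s['eef_rot'],s['grip_width'])
E
```

```text
[ 484.30209324 -133.48409496  248.12247189] [-3.10243170e+00  1.09245882e-03  1.56107582e+00] 55.5094974772837
```

View pics/c7.png

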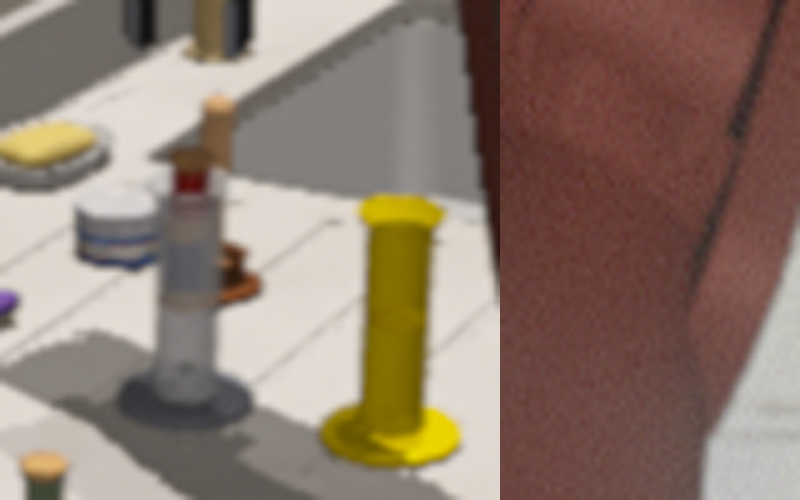

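Red stands on navy, proud of the mouth. Next is the rod.

drive_tool:
  steps: [0.3, 0.29, -0.734, 0, 0, 0.3, 0.29, -0.734, 0, 0, 0.3, 0.29, -0.734, 0, 0, 0.3, 0.29, -0.734, 0, 0, 0.3, 0.29, -0.734, -0.15, 0]

```text
clock: 14.15
ee_pos: [561.5, -325.0, 213.9]
eef_rot: [-3.112, 0.009, 1.557]
ft_force: [0.5, 0.1, -0.3]
grip_width: 55.8
grasp_force: 0.0
```

drive_tool:
  steps: [0.3, 0, 0, -0.15, 0, 0.3, 0, 0, -0.15, 0]

```text
clock: 14.35
ee_pos: [553.6, -315.2, 167.0]
eef_rot: [-3.093, -0.005, 1.56]
ft_force: [-0.5, 1.0, -0.0]
grip_width: 55.6
grasp_force: 0.0
```

```bash
python3 - <<'E'
from h import *
a=snap('scene','s6'); b=snap('top','t6')
A=cv2.resize(a[160:260,330:430,::-1],(500,500),interpolation=2)
B=cv2.resize(b[190:270,430:490,::-1],(300,500),interpolation=2)
cv2.imwrite('pics/c8.png',np.hstack([A,B]));s=env.state();print(s['ee_pos'],s['eef_rot'],s['grip_width'])
t=s['ee_pos'];print(proj('scene',t-[0,0,20]),proj('scene',[557,-317,140]),proj('scene',[557,-317,0]))
E
```

```text
[ 556.17614016 -316.46782282  172.90088425] [-3.10022361e+00 -3.63210801e-04  1.56119554e+00] 54.983089591797345
[373.34967393 195.61088583] [373.13135055 199.1606999 ] [372.3807292  237.23354253]
```

View pics/c8.png

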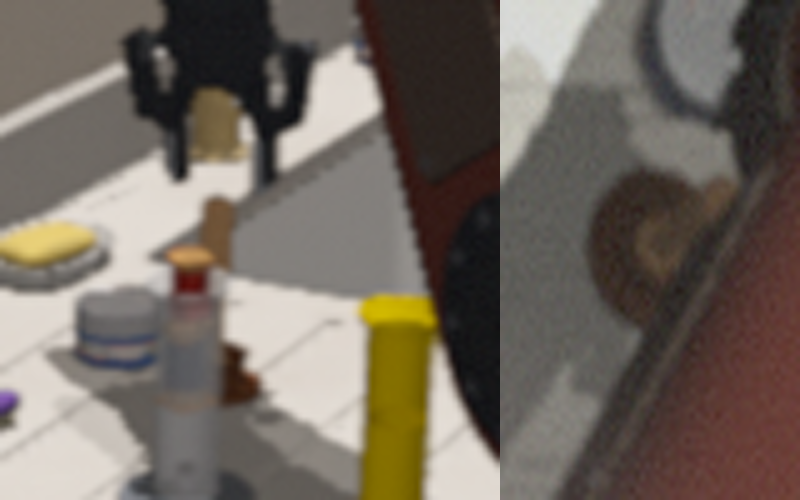

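The scene crop shows the fingers centred over the rod: the tips' midpoint is at crop (221,177) and the rod top at (218,203). The balm pot stays well below the fingertips. I'll descend and grip.

drive_tool:
  steps: [0.3, 0, 0, -0.1, 0, 0.3, 0, 0, -0.2, 0, 0.3, 0, 0, -0.236, 0, 0.3, 0, 0, -0.236, 0, -1, 0, 0, -0.236, 0]

```text
clock: 14.95
ee_pos: [557.7, -317.5, 116.3]
eef_rot: [-3.104, 0.002, 1.561]
ft_force: [0.3, -0.0, -0.7]
grip_width: 42.7
grasp_force: 0.0
```

drive_tool:
  steps: [-1, 0, 0, 0, 0, -1, 0, 0, 0, 0, -1, 0, 0, 0, 0, -1, 0, 0, 0, 0, -1, 0, 0, 0, 0]

```text
clock: 15.45
ee_pos: [558.3, -317.7, 116.4]
eef_rot: [-3.106, 0.003, 1.561]
ft_force: [1.6, 0.7, 7.0]
grip_width: 22.8
grasp_force: 59.0
```

drive_tool:
  steps: [-1, 0, 0, 0.2, 0, -1, 0, 0, 0.4, 0, -1, 0, 0, 0.6, 0, -1, 0, 0, 0.78, 0, -1, 0, 0, 0.78, 0]

```text
clock: 15.95
ee_pos: [558.7, -318.4, 317.1]
eef_rot: [-3.111, 0.008, 1.561]
ft_force: [0.8, -0.3, -0.6]
grip_width: 22.7
grasp_force: 58.9
```

drive_tool:
  steps: [-1, -0.282, 0.727, 0, 0, -1, -0.282, 0.727, 0, 0, -1, -0.282, 0.727, 0, 0, -1, -0.282, 0.727, 0, 0, -1, -0.282, 0.727, 0, 0]

```text
clock: 16.45
ee_pos: [484.0, -130.9, 310.1]
eef_rot: [-3.101, -0.0, 1.565]
ft_force: [-0.0, -0.8, -0.9]
grip_width: 22.8
grasp_force: 59.0
```

drive_tool:
  steps: [-1, 0, 0, 0, 0, -1, 0, 0, 0, 0]

```text
clock: 16.65
ee_pos: [486.7, -135.9, 309.5]
eef_rot: [-3.103, 0.002, 1.561]
ft_force: [-0.4, -0.3, -0.7]
grip_width: 22.6
grasp_force: 58.9
```

```bash
python3 - <<'E'
from h import *
a=snap('scene','s7')
A=cv2.resize(a[140:240,320:420,::-1],(600,600),interpolation=2)
cv2.imwrite('pics/c9.png',A);s=env.state();print(s['ee_pos'],s['eef_rot'],s['grip_width'],s['ft_force'])
E
```

```text
[ 486.71431217 -136.16537449  309.3397326 ] [-3.10245613e+00  1.40828348e-03  1.56016507e+00] 22.64991057100775 [ 0.14409778  0.28043642 -1.20686773]
```

View pics/c9.png

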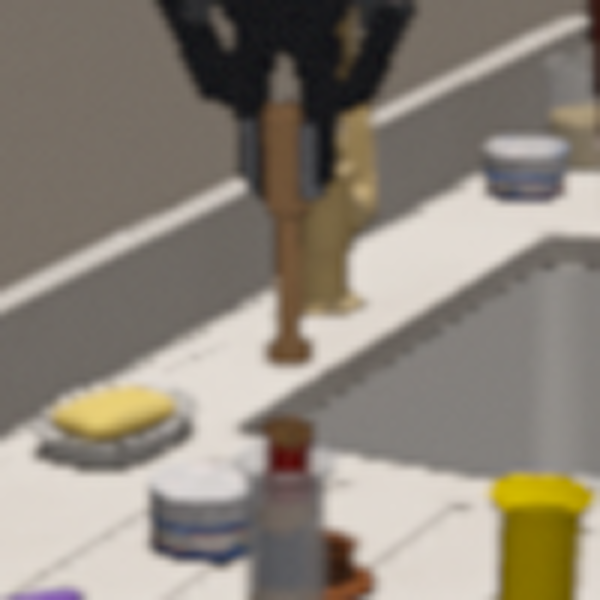

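The rod's foot (289,355) is lined up over the red spool (290,425). I'll lower it and feel for contact.

drive_tool:
  steps: [-1, 0, 0, -0.06, 0, -1, 0, 0, -0.1, 0, -1, 0, 0, -0.11, 0, -1, 0, 0, -0.12, 0, -1, 0, 0, -0.12, 0]

```text
clock: 17.2
ee_pos: [486.4, -135.5, 279.4]
eef_rot: [-3.102, 0.001, 1.561]
ft_force: [0.6, 0.3, -0.6]
grip_width: 22.6
grasp_force: 59.0
```

drive_tool:
  steps: [-1, 0, 0, -0.012, 0, -1, 0, 0, -0.024, 0, -1, 0, 0, -0.03, 0, -1, 0, 0, -0.03, 0]

```text
clock: 17.6
ee_pos: [486.5, -135.4, 272.1]
eef_rot: [-3.103, 0.001, 1.561]
ft_force: [0.6, -0.9, 1.9]
grip_width: 22.9
grasp_force: 59.4
```

drive_tool:
  steps: [-1, 0, 0, -0.01, 0, -1, 0, 0, -0.02, 0, -1, 0, 0, -0.03, 0, -1, 0, 0, -0.03, 0]

```text
clock: 18.0
ee_pos: [486.2, -135.3, 264.0]
eef_rot: [-3.102, 0.001, 1.561]
ft_force: [1.2, -1.4, 1.2]
grip_width: 22.8
grasp_force: 59.3
```

drive_tool:
  steps: [-1, 0, 0, -0.012, 0, -1, 0, 0, -0.024, 0, -1, 0, 0, -0.036, 0, -1, 0, 0, -0.036, 0]

```text
clock: 18.4
ee_pos: [486.1, -135.2, 254.9]
eef_rot: [-3.102, 0.001, 1.561]
ft_force: [-0.1, -0.9, 0.3]
grip_width: 22.7
grasp_force: 59.1
```

drive_tool:
  steps: [-1, 0, 0, -0.01, 0, -1, 0, 0, -0.02, 0, -1, 0, 0, -0.028, 0, -1, 0, 0, -0.028, 0]

```text
clock: 18.8
ee_pos: [486.1, -135.2, 248.1]
eef_rot: [-3.102, 0.001, 1.561]
ft_force: [-0.4, 0.4, -0.1]
grip_width: 22.5
grasp_force: 59.4
```

I've already viewed 11 pictures, one over the limit, so from here I'll check by pixel numbers only.

```bash
python3 - <<'E'
from h import *
print(env.state()['ft_force'],env.state()['ee_pos'])
a=vision.get_image('scene')
for im,n in((cv2.imread('pics/s7.png')[:,:,::-1],'before'),(a,'now')):
    print(n)
    for v in range(196,262,2): print(v,im[v,363:373].mean(0).round().astype(int),end=' ; ')
for z in (100,118,140,150,166): print(z,proj('scene',(484,-136,z)).round(1))
E
```

```text
[-0.3952602   0.42045627 -0.09277417] [ 486.14409775 -135.20148355  248.11634571]
before
196 [158 141 125] ; 198 [133 112  91] ; 200 [164 150 138] ; 202 [219 212 204] ; 204 [190 184 177] ; 206 [154 148 141] ; 208 [121 115 109] ; 210 [97 78 62] ; 212 [101  78  58] ; 214 [108  78  68] ; 216 [112  70  68] ; 218 [114  83  82] ; 220 [102  86  85] ; 222 [104  89  88] ; 224 [110  99  94] ; 226 [110 102  95] ; 228 [102  96  94] ; 230 [92 91 93] ; 232 [92 92 94] ; 234 [91 90 93] ; 236 [91 90 93] ; 238 [102  96  92] ; 240 [110 100  91] ; 242 [118 112 108] ; 244 [125 123 121] ; 246 [125 122 121] ; 248 [126 123 121] ; 250 [127 124 122] ; 252 [117 114 113] ; 254 [104 102 102] ; 256 [102 100 100] ; 258 [98 97 97] ; 260 [74 74 75] ; now
196 [168 154 141] ; 198 [181 167 153] ; 200 [182 168 155] ; 202 [178 165 151] ; 204 [150 136 122] ; 206 [143 129 115] ; 208 [121 106  92] ; 210 [115 100  86] ; 212 [121 108  95] ; 214 [149 136 125] ; 216 [132 114  97] ; 218 [125 108  93] ; 220 [103  95  89] ; 222 [106  97  93] ; 224 [108  94  93] ; 226 [107  93  93] ; 228 [105  92  90] ; 230 [104  90  89] ; 232 [105  94  91] ; 234 [109 100  93] ; 236 [104  98  93] ; 238 [95 93 94] ; 240 [92 91 93] ; 242 [94 93 95] ; 244 [96 96 98] ; 246 [101  98  97] ; 248 [111 101  93] ; 250 [121 111 106] ; 252 [117 114 113] ; 254 [104 102 102] ; 256 [102 100 100] ; 258 [99 97 97] ; 260 [74 73 75] ; 100 [367.6 231.1]
118 [367.7 225.6]
140 [367.8 218.9]
150 [367.8 215.8]
166 [367.9 210.9]
```

The follower line has moved from row 239 to row 248, about 30 mm down, so the pair is sinking. From here I'll use small steps.

drive_tool:
  steps: [-1, 0, 0, -0.008, 0, -1, 0, 0, -0.016, 0, -1, 0, 0, -0.024, 0]

```text
clock: 19.15
ee_pos: [486.4, -135.3, 242.4]
eef_rot: [-3.103, 0.001, 1.561]
ft_force: [0.2, 1.4, 5.0]
grip_width: 22.4
grasp_force: 59.4
```

drive_tool:
  steps: [-1, 0, 0, -0.008, 0, -1, 0, 0, -0.016, 0]

```text
clock: 19.35
ee_pos: [486.4, -135.3, 238.3]
eef_rot: [-3.103, 0.001, 1.561]
ft_force: [0.8, 0.7, 3.2]
grip_width: 22.9
grasp_force: 59.4
```

drive_tool:
  steps: [-1, 0, 0, -0.006, 0, -1, 0, 0, -0.012, 0]

```text
clock: 19.55
ee_pos: [486.4, -135.3, 235.4]
eef_rot: [-3.102, 0.001, 1.561]
ft_force: [0.4, -0.4, 3.2]
grip_width: 22.5
grasp_force: 59.4
```

drive_tool:
  steps: [-1, 0, 0, -0.006, 0, -1, 0, 0, -0.012, 0]

```text
clock: 19.75
ee_pos: [486.4, -135.3, 232.4]
eef_rot: [-3.102, 0.001, 1.561]
ft_force: [0.2, 1.2, 3.0]
grip_width: 22.5
grasp_force: 59.4
```

drive_tool:
  steps: [-1, 0, 0, -0.006, 0, -1, 0, 0, -0.01, 0]

```text
clock: 19.95
ee_pos: [486.5, -135.4, 230.0]
eef_rot: [-3.103, 0.001, 1.561]
ft_force: [-0.3, -0.3, 6.0]
grip_width: 22.8
grasp_force: 59.6
```

drive_tool:
  steps: [-1, 0, 0, -0.005, 0, -1, 0, 0, -0.008, 0]

```text
clock: 20.15
ee_pos: [486.8, -135.5, 228.5]
eef_rot: [-3.104, 0.002, 1.561]
ft_force: [0.2, 0.6, 10.3]
grip_width: 22.8
grasp_force: 60.1
```

drive_tool:
  steps: [-1, 0, 0, -0.004, 0, -1, 0, 0, -0.006, 0]

```text
clock: 20.35
ee_pos: [487.1, -135.6, 227.4]
eef_rot: [-3.105, 0.002, 1.561]
ft_force: [0.5, 0.3, 14.3]
grip_width: 22.9
grasp_force: 60.4
```

The stop is felt: the force climbs about 3 N per mm. I'll press slightly more and hold.

drive_tool:
  steps: [-1, 0, 0, -0.005, 0, -1, 0, 0, -0.005, 0, -1, 0, 0, -0.005, 0, -1, 0, 0, -0.005, 0, -1, 0, 0, -0.005, 0]

```text
clock: 20.85
ee_pos: [487.3, -135.6, 226.4]
eef_rot: [-3.105, 0.002, 1.561]
ft_force: [0.6, 0.9, 13.1]
grip_width: 22.3
grasp_force: 60.6
```

drive_tool:
  steps: [-1, 0, 0, 0.08, 0, -1, 0, 0, 0.2, 0, -1, 0, 0, 0.34, 0, -1, 0, 0, 0.34, 0]

```text
clock: 21.25
ee_pos: [487.6, -135.9, 313.7]
eef_rot: [-3.107, 0.003, 1.561]
ft_force: [1.7, -0.6, -1.1]
grip_width: 22.6
grasp_force: 59.1
```

drive_tool:
  steps: [-1, 0.284, -0.728, 0, 0, -1, 0.284, -0.728, 0, 0, -1, 0.284, -0.728, 0, 0, -1, 0.284, -0.728, 0, 0, -1, 0.284, -0.728, 0, 0]

```text
clock: 21.75
ee_pos: [557.7, -322.0, 306.4]
eef_rot: [-3.099, 0.0, 1.557]
ft_force: [-1.4, 1.5, -0.6]
grip_width: 23.0
grasp_force: 59.1
```

drive_tool:
  steps: [-1, 0, 0, -0.1, 0, -1, 0, 0, -0.2, 0, -1, 0, 0, -0.3, 0, -1, 0, 0, -0.4, 0, -1, 0, 0, -0.4, 0]

```text
clock: 22.25
ee_pos: [555.1, -315.4, 205.9]
eef_rot: [-3.096, -0.003, 1.561]
ft_force: [-1.1, 0.2, -1.4]
grip_width: 22.5
grasp_force: 59.1
```

```bash
python3 - <<'E'
from h import *
a=snap('scene','s8'); s=env.state(); print(s['ee_pos'],s['ft_force'])
for v in range(218,262,3): print(v,a[v,363:373].mean(0).round().astype(int),end=' ; ')
E
```

```text
[ 556.03855622 -316.08113224  208.31037807] [ 0.11030888 -0.21832501 -0.4195363 ]
218 [167 162 159] ; 221 [120 117 116] ; 224 [131 118 107] ; 227 [110 101  95] ; 230 [104  91  90] ; 233 [105  91  90] ; 236 [104  89  88] ; 239 [109 100  93] ; 242 [100  96  94] ; 245 [93 92 95] ; 248 [92 91 93] ; 251 [96 94 94] ; 254 [110  99  91] ; 257 [102  97  95] ; 260 [116 117 121] ;
```

drive_tool:
  steps: [-1, 0, 0, -0.1, 0, -1, 0, 0, -0.2, 0, -1, 0, 0, -0.22, 0, -1, 0, 0, -0.22, 0, -1, 0, 0, -0.22, 0]

```text
clock: 22.8
ee_pos: [558.1, -317.7, 157.0]
eef_rot: [-3.104, 0.002, 1.561]
ft_force: [0.8, -0.2, -0.3]
grip_width: 22.6
grasp_force: 59.1
```

drive_tool:
  steps: [-1, 0, 0, -0.05, 0, -1, 0, 0, -0.09, 0, -1, 0, 0, -0.12, 0, -1, 0, 0, -0.14, 0, -1, 0, 0, -0.15, 0]

```text
clock: 23.3
ee_pos: [557.1, -317.1, 116.9]
eef_rot: [-3.102, 0.001, 1.561]
ft_force: [-0.1, 0.3, -1.0]
grip_width: 22.8
grasp_force: 59.1
```

drive_tool:
  steps: [-1, 0, 0, -0.006, 0, -1, 0, 0, -0.006, 0]

```text
clock: 23.5
ee_pos: [557.4, -317.3, 116.6]
eef_rot: [-3.103, 0.001, 1.561]
ft_force: [-0.3, -0.4, 0.9]
grip_width: 22.9
grasp_force: 59.1
```

drive_tool:
  steps: [-1, 0, 0, -0.003, 0, 0.3, 0, 0, -0.003, 0, 0.3, 0, 0, -0.003, 0, 0.3, 0, 0, -0.003, 0, 0.3, 0, 0, -0.003, 0]

```text
clock: 24.0
ee_pos: [557.4, -317.3, 115.4]
eef_rot: [-3.102, 0.001, 1.561]
ft_force: [0.3, -0.0, -0.3]
grip_width: 55.4
grasp_force: 0.0
```

drive_tool:
  steps: [0.3, 0, 0, 0.05, 0, 0.3, 0, 0, 0.2, 0, 0.3, 0, 0, 0.4, 0, 0.3, 0, 0, 0.5, 0, 0.3, 0, 0, 0.5, 0]

```text
clock: 24.5
ee_pos: [559.1, -318.5, 246.0]
eef_rot: [-3.109, 0.006, 1.561]
ft_force: [0.0, 0.4, -0.5]
grip_width: 55.7
grasp_force: 0.0
```

```bash
python3 - <<'E'
from h import *
a=snap('scene','s9'); s=env.state(); print(s['ee_pos'],s['ft_force'],s['grip_width'],s['clock'])
o=cv2.imread('pics/s0.png')[:,:,::-1]
for n,im in(('s0',o),('now',a)):
  for v in (200,204,208,212):
    r=im[v,362:388].astype(int); print(n,v,(r[:,0]-r[:,2]))
for v in (224,230,236,254): print(v,a[v,363:373].mean(0).round().astype(int))
E
```

```text
[ 558.32475573 -317.95345598  243.33890063] [-0.3306249  -0.17674163  0.18075237] 55.19826714688305 24.55
s0 200 [15 15 15 15 15 16 15 18 33 66 88 91 87 76 52 24 12 11 12 12 12 11 10  8
  9  8]
s0 204 [15 15 15 15 14 14 14 16 28 48 55 56 57 57 43 21 10  8  7  8  8  8  7  7
  8  9]
s0 208 [15 13 12 11 10 10 11 21 40 53 57 59 59 51 26  9  7  8  8  8  8  8  8  7
  7  7]
s0 212 [12 11 10  9  6  6  7 11 27 41 49 55 59 52 25  8  7  7  7  8  7  7  6  6
  7  7]
now 200 [16 15 15 16 15 15 16 16 17 21 33 44 46 44 39 27 16 12 12 11 12 12 12  9
  8  7]
now 204 [15 15 15 15 14 14 14 14 17 30 49 54 54 54 50 33 15 10  7  8  8  8  8  8
  9  8]
now 208 [14 13 12 11 10 10 10 12 20 40 52 55 55 56 44 22  9  8  7  8  8  8  8  7
  7  7]
now 212 [11 11 10  8  7  6  6  7 14 31 45 51 54 54 45 22  8  6  7  7  7  7  7  7
  6  7]
224 [129 116 105]
230 [105  92  91]
236 [104  90  88]
254 [110  99  91]
```

The rod stands upright in its holder, within about 2 mm of where it started. The spools are packed in the tube.

```bash
python3 -c "
from station import env
print(env.hand_in())"
```

```text
the job is handed in; nothing more can be done
None
```

The job is handed in: both spools are packed down onto the stop with about 14 N and the rod is back in its holder, but no verdict came back, and I viewed 11 pictures against the limit of 10.

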